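Index the dividing unit to the orange station

TASK

Set the dividing unit to the orange station: pull its red knob up so that the spring pin clears the plate, swing the arm the shorter way round to the hole by the orange button, and let the pin drop fully home in that hole, and in no other. The button marks the hole only roughly, so feel for it gently and never grind or force the pin; let go at the end and leave the other things on the bench where they are.

Things in the scene. Friction and masses are not known exactly. Their poses are not given: they have to be found in the camera images.
- unit: Round green dividing unit fixed on the bench: 236 mm across, 250 mm at its foot, with two clamp lugs out to 163 mm from the axis; its rim face is 44 mm above the bench. Origin: on the arm's axis, at bench height; z up. It stands anywhere, at any yaw.
- crank (a joint): Angle (rad) of the steel index arm, which turns endlessly about the unit's axis over the plate, with about 0.15 N m of friction. 0: it points along the unit's x axis; grows counter-clockwise seen from above; starts between -0.3 and 0.3. A bar 20 mm wide, 92 mm long from the axis, its top 73 mm above the bench.
- pin (a joint): Height (m) of the spring pin in the arm's end: 0 with its tip on the plate's face (as at the start), up to 0.014 with the knob pulled up, -0.009 fully home in a hole. A spring pushes it down: about 6 N at 0, 8 N at 0.014. The pin is 8.4 mm thick, flat-ended: it drops by itself, but only within about 1 mm of a hole's centre, and also into any hole it is dragged across.
- knob (a point): Point on the axis of the red upright knob on the pin: a cylinder 24 mm across, 36 mm tall, 75 mm from the unit's axis. The point lies 16 mm below its top and 108 mm above the bench while the pin rests on the plate. The knob rides up and down with the pin and spins freely about its own axis, so a hand holding it need not turn.
- tip (a point): The pin's lower end, on its axis, 75 mm from the unit's axis.
- mark_orange: Orange button, 18 mm across, 16 mm tall, fixed on the unit's rim 108 mm from its axis, outside one of the holes at 90, 135, 225 or 270 degrees. Origin: centre of its underside. It marks the wanted hole, but the hole can be up to 8 mm to either side along the hole circle. Blue, white and black buttons mark the other three.
- oil: Blue oil bottle, 48 mm across, 130 mm tall, standing. Origin: centre of its underside.
- spanner: Steel spanner lying on the bench. Origin: under its middle.
- blank: Brass round blank, 32 mm across, 50 mm tall, standing. Origin: centre of its underside.
- face (a point): Centre of the face of the fixed aluminium plate on the unit: 188 mm across, 56 mm above the bench; axes as the unit's. Seven 10 mm holes lie 75 mm out, at 45, 90, 135, 180, 225, 270 and 315 degrees counter-clockwise from the unit's x axis, none at 0. The plate may sit up to 5.7 degrees (7.5 mm at the holes) either way round from this; that turn is not measured.
- hub (a point): Top of the arm's steel hub on the unit's axis, 77 mm above the bench; the hub is 52 mm across. On it stand a collar 26 mm across to 85 mm and a brass stub 18 mm across to 101 mm above the bench.

How it is judged:
On the way:
1. the pin is pulled up clear of the plate before it has gone into any hole (value of joint pin above 0.003 m), for 0.1 s.
At the end, for the whole second after the job is handed in: The pin stands at least 6.5 mm deep in the plate, in the hole by the orange button (pin within 45 mm of the button's centre, seen from above), and the arm is at rest (horizontal distance between tip and mark_orange below 0.045 m and value of joint pin below -0.0065 m and velocity of joint crank between -0.05 and 0.05 rad/s); the robot touches nothing.
It fails at once if the arm is swung the long way, past the far side of the unit (more than 2.9 rad either way from the unit's x axis) (value of joint crank above 2.9 rad or value of joint crank below -2.9 rad).
It fails at once if the pin drops more than 3 mm into a hole other than the orange one (value of joint pin below -0.003 m and not (horizontal distance between tip and mark_orange below 0.045 m)).
It fails at once if the pin is forced against the plate with more than 25 N away from its parking place (arm more than 0.6 rad from the unit's x axis) (contact force between pin_c0 and anything else above 25 N and (value of joint crank above 0.6 rad or value of joint crank below -0.6 rad)).
It fails at once if the pin is forced against the plate with more than 45 N anywhere (contact force between pin_c0 and anything else above 45 N).
It fails at once if a bystander is moved by more than 30 mm (distance of any of oil, spanner, blank from where it was at the start of the episode above 0.03 m).
It also fails if it takes over 53 s, if anything falls off the work surface, if the arm or the gripper's body presses on something with over 40 N, if the wrist force passes 120 N, or if a joint passes its speed limit or range.

ROBOT

A 6-joint arm with a two-finger parallel gripper is mounted at the origin on the work surface. World frame = base frame: x ahead of the robot, y to its left, z up, the work surface at z = 0. Lengths are in m, angles in rad, forces in N, time in s.
With the tool pointing down it reaches from about 0.325 to 0.85 m from the base axis. Payload 4.4 kg.
Tool frame: the origin (TCP) lies on the centre line of the jaws, within the pads' length; the fingertips stand 19 mm ahead of it and the grasp point (between the pads) is the TCP; z points along the fingers, y is the line along which they close (so a half turn about z gives the same grasp; the last joint's range is limited). The gripper opens to 94 mm and grips with 3 to 60 N. Pads are 16 mm wide; open, the fingers measure 119 mm over their backs; the gripper's body (75 mm by 177 mm) begins 78 mm behind the grasp point.
Start: joints at [-1.355, 0.207, 1.542, -0, 1.393, -0.15], TCP at [0.206, -0.537, 0.194] pointing down, gripper open.
Joint ranges: [-2.73, 2.73], [-0.86, 2.22], [0.23, 2.46], [-1.11, 4.25], [0.08, 2.63], [-2.82, 2.82]. Speed limits (rad/s): [2.79, 2.79, 3.14, 3.14, 3.14, 3.14].

INTERFACE

Orientations are given as a 3x3 rotation matrix whose columns are the frame's x, y, z axes.
In Python, from cell import r gives the robot as it stands. The module is installed in compiled form; this text tells all that it offers. Calls block until the motion is done:
- r.movep(position, orientation): joint-space move of the TCP to a pose.
- r.movel(position, rotation=None, rate=0.15, contact_N=None): straight line of the TCP; rotation=None keeps the orientation; rate is the mean speed in m/s. With contact_N (N) it stops when the force on the tool has changed by that much, and returns True; else False.
- r.goto_joints(angles): joint-space move.
- r.gripper_open() and r.grab(squeeze=None): open the fingers fully, or close them until they stop; squeeze is the grip in N (None keeps the last).
- r.sleep(seconds).
- r.ik(position, orientation): joint angles nearest the present ones, or None.
- r.read_state(): the state.
- r.get_image(name): name is "scene" or "top" or "wrist"; returns a dict with "color" (480x640x3 uint8, red, green, blue), "z_map" (480x640 float32, m along the optical axis (not along the pixel's ray), 0 where there is no reading), "fx", "fy", "cx", "cy" (pixels), "distortion" ([k1, k2, p1, p2, k3] as OpenCV has them; the pictures are not rectified), "R" (3x3) and "t" (3): a world point X has camera coordinates R X + t. Camera axes: x right, y down, z forward; pixel columns grow to the right and rows downward; lengths in m; the calibration is good to about 2 mm. A picture is of the moment at which its call begins.
A pose or a line that the arm cannot do raises r.IKError and nothing moves.
- r.finish_job(): hands the job in; it is judged then, once.
The state is a dict: "time_s": time; "q": joint angles; "dq": joint speeds; "joint_efforts": joint torques, N m; "position": TCP position; "eef_rot": TCP orientation; "contact_force": force on the tool from outside, world axes, zero at the start; "moment": the same for the moment, N m; "opening": finger opening in m; "finger_force": force on a finger pad.
Only numpy, scipy, OpenCV 4.12 (cv2) and the standard library are available. Lean on these libraries where they do the work, as an engineer would, in place of code of your own. Each camera call takes 0.05 s, during which the arm holds its last target. There are 200 camera calls.

## Working session

There is one attempt and no reset: what is moved stays moved. The work goes in short steps, each a Python script; the robot and the scene stay as the last script left them, time stands still between calls to the robot, and variables do not carry over. Pictures are saved under pics/ and viewed, at most 10 in all, crops included, and the job is handed in when it is done.

```bash
mkdir -p pics
cat > h.py <<'E'
import numpy as np, cv2
from cell import r
def ray(im,uv,z):
    K=np.array([[im["fx"],0,im["cx"]],[0,im["fy"],im["cy"]],[0,0,1.]])
    p=cv2.undistortPoints(np.array(uv,float).reshape(-1,1,2),K,np.array(im["distortion"],float)).reshape(-1,2)
    d=np.c_[p,np.ones(len(p))]@np.array(im["R"]); c=-np.array(im["R"]).T@np.array(im["t"])
    return c+d*((z-c[2])/d[:,2])[:,None]
def blobs(im,lo,hi,amin=20):
    hsv=cv2.cvtColor(im["color"],cv2.COLOR_RGB2HSV)
    n,l,s,c=cv2.connectedComponentsWithStats(cv2.inRange(hsv,np.array(lo),np.array(hi)))
    return [(c[i].round(1).tolist(),s[i].tolist()) for i in range(1,n) if s[i][4]>amin]
def save(im,n): cv2.imwrite(f"pics/{n}.png",cv2.cvtColor(im["color"],cv2.COLOR_RGB2BGR))
E
python3 - <<'E'
from h import *
for n in ("top","scene"):
    im=r.get_image(n); save(im,n+"1")
    print(n,-np.array(im["R"]).T@np.array(im["t"]),im["fx"])
    for nm,lo,hi in (("red",(0,140,60),(6,255,255)),("red2",(173,140,60),(180,255,255)),("orange",(8,150,100),(20,255,255)),("green",(40,60,30),(90,255,255)),("blue",(100,120,50),(130,255,255))):
        print(nm,[b for b in blobs(im,lo,hi)])
print(r.read_state()["time_s"])
E
```

```text
top [ 0.38350054 -0.01797682  1.54979914] 568.7622418405817
red [([250.0, 182.1], [246, 178, 9, 9, 64]), ([137.4, 256.5], [133, 253, 10, 8, 62])]
red2 []
orange [([313.1, 184.4], [310, 182, 7, 6, 35]), ([178.4, 204.9], [173, 200, 12, 12, 98]), ([563.7, 402.5], [546, 398, 36, 12, 306])]
green [([35.9, 166.8], [0, 117, 76, 102, 7226]), ([276.7, 204.6], [233, 160, 88, 87, 1956]), ([561.4, 307.1], [554, 301, 16, 14, 120]), ([565.3, 329.5], [546, 308, 40, 42, 1004]), ([543.5, 317.7], [536, 311, 16, 14, 117]), ([591.7, 344.3], [586, 338, 13, 13, 106]), ([588.1, 371.1], [566, 355, 48, 35, 251]), ([615.4, 373.2], [608, 358, 16, 29, 135]), ([592.0, 363.3], [588, 361, 10, 6, 30]), ([555.2, 376.7], [546, 370, 21, 13, 74]), ([261.4, 378.8], [259, 374, 6, 10, 26]), ([594.0, 396.7], [583, 375, 23, 38, 226]), ([269.9, 386.1], [264, 381, 14, 10, 43]), ([447.1, 441.4], [351, 382, 184, 98, 3852]), ([538.6, 412.1], [522, 386, 27, 49, 244]), ([619.4, 396.4], [610, 387, 18, 20, 112]), ([276.4, 393.9], [268, 390, 16, 9, 53]), ([361.3, 405.5], [350, 391, 22, 28, 186]), ([267.5, 398.1], [263, 393, 11, 9, 28
[... 879 characters left out ...]
60.4], [529, 255, 13, 12, 103]), ([374.9, 292.3], [370, 284, 11, 18, 156])]
red2 []
orange [([186.4, 88.1], [158, 76, 61, 22, 399]), ([352.1, 270.7], [349, 268, 7, 6, 37]), ([301.5, 284.6], [298, 280, 8, 10, 60]), ([472.8, 321.6], [465, 315, 16, 14, 156])]
green [([490.0, 59.6], [463, 41, 54, 39, 1484]), ([157.0, 120.5], [135, 96, 44, 51, 1720]), ([351.8, 307.8], [298, 246, 107, 95, 2692]), ([365.3, 250.1], [351, 246, 28, 11, 105]), ([634.5, 403.6], [628, 327, 12, 148, 1453])]
blue [([55.3, 89.6], [0, 0, 140, 223, 21155]), ([620.1, 57.8], [595, 36, 45, 45, 1539]), ([527.4, 275.5], [516, 265, 24, 22, 404]), ([515.3, 298.0], [508, 290, 19, 13, 68]), ([316.7, 314.4], [313, 309, 9, 11, 74])]
0.1
```

View pics/top1.png

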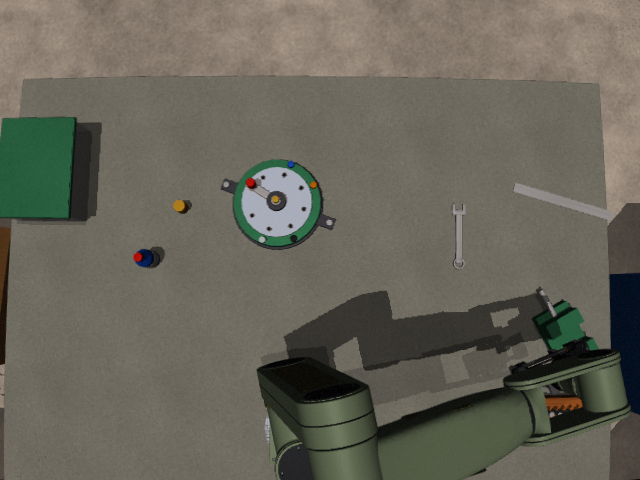

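View pics/scene1.png

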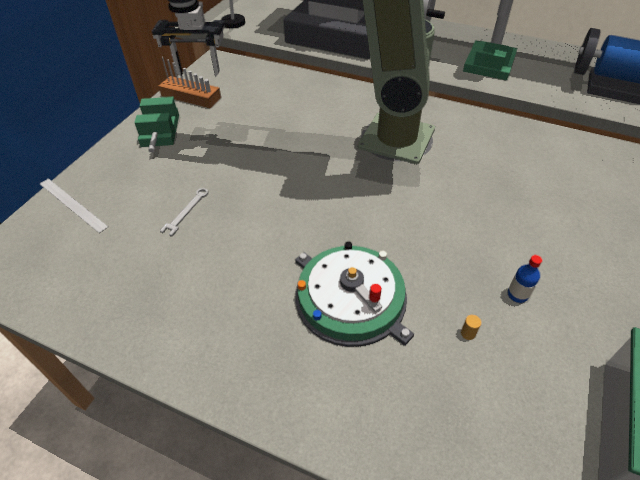

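The top view shows the unit at px (277,204), with its knob at (250,182). The orange button is at (313,184), blue at (290,164), white at (262,239) and black at (294,238). The lugs suggest unit x points up-left, so orange is the 225° hole and the short way is clockwise, about 118°. The scene view agrees, and the bystanders are well clear.

Run:
```python
from h import *
im=r.get_image("top")
hsv=cv2.cvtColor(im["color"],cv2.COLOR_RGB2HSV)
m=cv2.inRange(hsv,np.array((40,60,30)),np.array((90,255,255))); m[:, :200]=0;m[:,350:]=0;m[280:]=0
c=max(cv2.findContours(m,cv2.RETR_EXTERNAL,cv2.CHAIN_APPROX_NONE)[0],key=cv2.contourArea)
e=cv2.fitEllipse(cv2.convexHull(c)); print(e)
C=ray(im,[e[0]],.044)[0]; print("C rim",C)
P={k:ray(im,[uv],z)[0] for k,uv,z in (("knob",(250,182.1),.124),("orange",(313.1,184.4),.06),("blue",(290.7,163.9),.06),("white",(262.5,239.3),.06),("black",(294,238.4),.06),("stub",(276,199.5),.101),("lugA",(229,185),.02),("lugB",(330,223),.02))}
for k,p in P.items():
    d=p-C; print(k,p.round(4),"r",np.hypot(*d[:2]).round(4),"ang",np.degrees(np.arctan2(d[1],d[0])).round(1))
im=r.get_image("scene")
for k,uv,z in (("orange",(301.5,284.6),.052),("knob",(374.9,292.3),.106),("blue",(316.7,314.4),.052)): print(k,ray(im,[uv],z)[0].round(4))
```

```text
((276.8090515136719, 202.58828735351562), (86.93610382080078, 87.88582611083984), 72.83717346191406)
C rim [0.59869225 0.08389294 0.044     ]
knob [0.6394 0.1478 0.124 ] r 0.0758 ang 57.5
orange [ 0.6461 -0.0127  0.06  ] r 0.1076 ang -63.9
blue [0.701  0.0476 0.06  ] r 0.1086 ang -19.5
white [0.4986 0.1188 0.06  ] r 0.1061 ang 160.8
black [0.5018 0.036  0.06  ] r 0.1081 ang -153.7
stub [0.5986 0.0823 0.101 ] r 0.0016 ang -94.6
lugA [0.6495 0.2174 0.02  ] r 0.1429 ang 69.2
lugB [ 0.5478 -0.0594  0.02  ] r 0.1521 ang -109.6
orange [ 0.6478 -0.0145  0.052 ]
knob [0.6416 0.147  0.106 ]
blue [0.7038 0.0463 0.052 ]
```

```bash
cat >> h.py <<'E'
C=np.array([0.5987,0.0835])
def R(a):  # closing axis (tool y) at world angle a deg, tool z down
    a=np.radians(a); y=np.array([np.cos(a),np.sin(a),0]); z=np.array([0,0,-1.]); return np.c_[np.cross(y,z),y,z]
def pol(deg,z,rad=.075): a=np.radians(deg); return np.array([C[0]+rad*np.cos(a),C[1]+rad*np.sin(a),z])
def holes(im,z=.056):
    g=cv2.cvtColor(im["color"],cv2.COLOR_RGB2GRAY)
    out=[]
    for t in (9,15,21):
        b=cv2.adaptiveThreshold(g,255,cv2.ADAPTIVE_THRESH_MEAN_C,cv2.THRESH_BINARY_INV,t,25)
        n,l,s,c=cv2.connectedComponentsWithStats(b)
        for i in range(1,n):
            p=ray(im,[c[i]],z)[0]; d=p[:2]-C; rr=np.hypot(*d)
            if abs(rr-.075)<.008 and s[i][4]>=5 and max(s[i][2:4])<60: out.append((t,c[i].round(1).tolist(),int(s[i][4]),round(rr,4),round(float(np.degrees(np.arctan2(d[1],d[0]))),1)))
    return out
E
python3 - <<'E'
from h import *
im=r.get_image("top"); print(*holes(im),sep="\n")
for a in (26,206):
    print(a,r.ik(pol(57.5,.2),R(a)),r.ik(pol(-64,.1),R(a)))
q=[(a,r.ik(pol(0,.33),R(a))) for a in (26,206)]; q=[x for x in q if x[1] is not None]
a=min(q,key=lambda x:abs(x[1][5]))[0]; print("use",a)
r.movep(pol(0,.33),R(a))
im=r.get_image("wrist"); save(im,"w1"); print(-np.array(im["R"]).T@np.array(im["t"]))
print(*holes(im),sep="\n")
print("red",blobs(im,(0,140,60),(6,255,255)),"or",blobs(im,(8,150,100),(20,255,255)),r.read_state()["time_s"])
E
```

```text
(9, [283.9, 174.6], 17, np.float64(0.076), -13.8)
(9, [262.5, 176.8], 13, np.float64(0.0778), 30.1)
(9, [252.9, 185.1], 35, np.float64(0.0783), 55.2)
(9, [300.9, 187.6], 17, np.float64(0.0749), -58.4)
(9, [256.5, 223.2], 120, np.float64(0.0776), 137.5)
(9, [303.4, 208.5], 17, np.float64(0.0731), -103.4)
(9, [251.6, 214.9], 16, np.float64(0.0747), 118.1)
(9, [290.1, 225.6], 17, np.float64(0.0727), -149.7)
(9, [268.9, 228.4], 17, np.float64(0.0734), 164.7)
(15, [283.8, 174.8], 19, np.float64(0.0754), -13.7)
(15, [262.5, 177.0], 14, np.float64(0.0775), 30.3)
(15, [252.4, 184.6], 60, np.float64(0.0803), 54.8)
(15, [300.7, 187.6], 19, np.float64(0.0745), -58.4)
(15, [303.2, 208.5], 18, np.float64(0.0727), -103.4)
(15, [251.7, 214.9], 18, np.float64(0.0745), 118.2)
(15, [290.1, 225.4], 18, np.float64(0.0723), -149.5)
(15, [268.9, 228.4], 17, np.float64(0.0734), 164.7)
(21, [283.9, 174.8], 18, np.float64(0.0756), -13.9)
(21, [262.5, 177.0], 12, np.float64(0.0775), 30.3)
(21, [300.7, 187.6], 19, np.float64(0.0745), -58.4)
(21, [303.2, 208.5], 18, np.float64(0.0727), -103.4)
(21, [251.7, 214.
[... 1435 characters left out ...]
p.float64(0.0775), -57.6)
(21, [260.3, 103.6], 84, np.float64(0.0723), 118.0)
(21, [215.7, 128.2], 86, np.float64(0.0708), 165.3)
(21, [332.8, 167.1], 89, np.float64(0.0778), 27.8)
(21, [203.2, 176.6], 78, np.float64(0.0719), -147.8)
(21, [317.2, 213.3], 87, np.float64(0.0785), -14.6)
(21, [227.9, 220.4], 81, np.float64(0.0749), -101.7)
(21, [274.4, 234.7], 85, np.float64(0.0773), -57.6)
red [([323.1, 135.8], [312, 124, 23, 24, 429])] or [([262.4, 175.3], [255, 167, 16, 17, 211]), ([269.0, 262.3], [262, 255, 15, 15, 169]), ([585.6, 366.5], [581, 357, 9, 22, 98]), ([591.1, 393.0], [588, 384, 8, 21, 111]), ([57.7, 414.2], [54, 407, 10, 15, 82]), ([586.9, 414.4], [580, 408, 13, 13, 79])] 3.0833
```

View pics/w1.png

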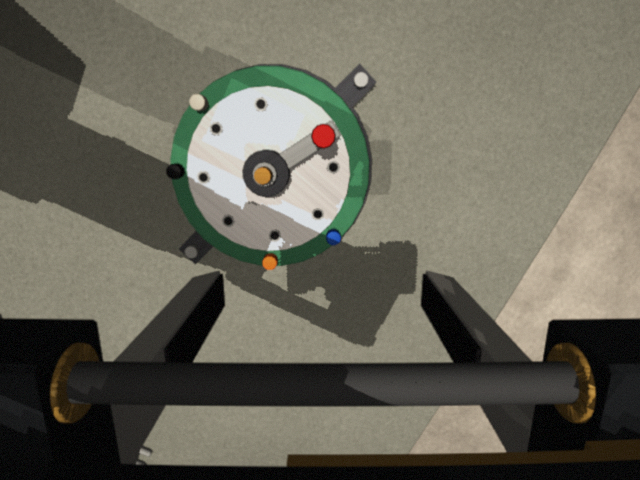

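The wrist view shows orange at px (269,262), with its hole at (274,235). The hole pattern from both views puts that hole at a world bearing of about -59.5°. Next I grasp, lift, and check.

```bash
sed -i 's/^C=.*/C=np.array([0.6010,0.0838])/' h.py
python3 - <<'E'
from h import *
k=np.array([.640,.1475]); a=np.degrees(np.arctan2(*(k-C)[::-1])); print("ang",a,np.hypot(*(k-C)))
r.movep([*k,.19],R(a+90))
im=r.get_image("wrist"); b=blobs(im,(0,140,60),(6,255,255),200); p=ray(im,[b[0][0]],.124)[0]; print(b,p)
r.movel([*k,.110],rate=.08,contact_N=10)
r.grab(20)
s=r.read_state(); print(s["position"],s["contact_force"],s["opening"])
r.movel(np.array([*k,.118]),rate=.03)
s=r.read_state(); print(s["position"],s["contact_force"],s["opening"],s["time_s"])
im=r.get_image("scene"); save(im,"s2"); print(blobs(im,(0,140,60),(6,255,255)))
cv2.imwrite("pics/s2c.png",cv2.resize(cv2.cvtColor(im["color"],cv2.COLOR_RGB2BGR)[200:350,270:470],None,fx=3,fy=3))
E
```

```text
ang 58.52316065041599 0.07469062859556078
[([318.3, 246.0], [302, 229, 34, 34, 814])] [0.64192974 0.14500171 0.124     ]
[0.64118498 0.14682408 0.11022496] [ 4.03403703 -1.28720078 -2.32976557] 0.021216312847190413
[0.63851885 0.14807061 0.11696186] [ 0.41328232  1.06883845 -7.7227708 ] 0.019654891703033812 7.6
[([535.4, 260.4], [529, 255, 13, 12, 104]), ([377.4, 291.0], [371, 282, 12, 17, 114])]
```

View pics/s2c.png

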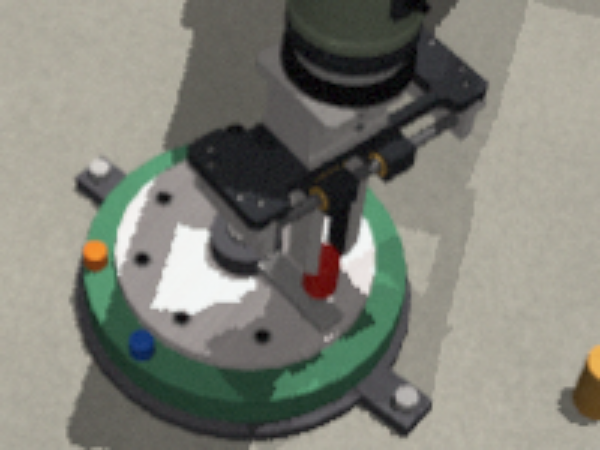

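The knob sits between the fingers and has risen, but the opening reads 20 mm on a 24 mm knob, so I'll check from the wrist.

Run:
```python
from h import *
im=r.get_image("wrist"); save(im,"w2"); b=blobs(im,(0,120,40),(8,255,255),100); print(b,[ray(im,[x[0]],.132)[0] for x in b])
s=r.read_state(); print(s["position"],s["eef_rot"],s["contact_force"],s["opening"],s["finger_force"])
```

```text
[([322.2, 282.9], [301, 250, 44, 63, 2034])] [array([0.63556355, 0.1431854 , 0.132     ])]
[0.63857825 0.14804978 0.11698445] [[-5.21862538e-01 -8.53023830e-01 -3.13658013e-03]
 [-8.53028839e-01  5.21863445e-01  5.86580214e-04]
 [ 1.13649961e-03  2.98170755e-03 -9.99994909e-01]] [-0.38634141  2.00604316 -6.04794258] 0.019574491586808754 16.35593479842214
```

View pics/w2.png

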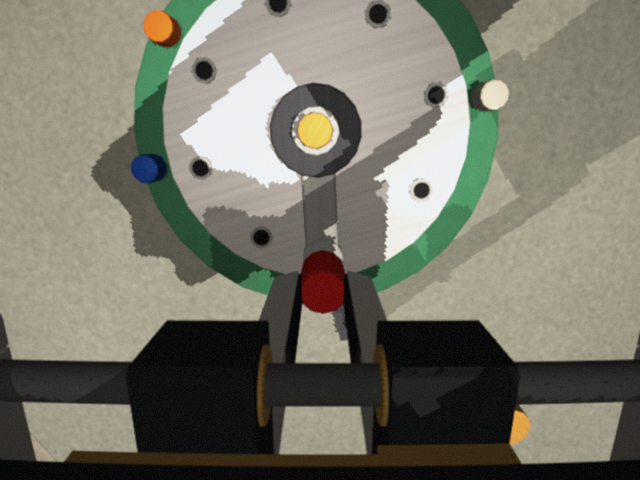

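The knob is centred between the pads at px (322,290). I'll grip harder and check its height by depth before swinging.

```bash
cat >> h.py <<'E'
def knobtop():
    im=r.get_image("wrist"); hsv=cv2.cvtColor(im["color"],cv2.COLOR_RGB2HSV)
    m=cv2.inRange(hsv,np.array((0,120,40)),np.array((8,255,255)))>0
    v,u=np.nonzero(m&(im["z_map"]>0)); zm=im["z_map"][v,u]
    K=np.array([[im["fx"],0,im["cx"]],[0,im["fy"],im["cy"]],[0,0,1.]])
    p=cv2.undistortPoints(np.c_[u,v].astype(float).reshape(-1,1,2),K,np.array(im["distortion"],float)).reshape(-1,2)
    X=(np.c_[p*zm[:,None],zm]-np.array(im["t"]))@np.array(im["R"])
    X=X[X[:,2]<.16]; h=np.percentile(X[:,2],90); t=X[X[:,2]>h-.004]
    return np.r_[(t[:,:2].min(0)+t[:,:2].max(0))/2,np.median(t[:,2])].round(4)
def st(*x):
    s=r.read_state(); print(*x,"t",round(s["time_s"],2),"p",s["position"].round(4) if hasattr(s["position"],"round") else np.round(s["position"],4),"F",np.round(s["contact_force"],1),"op",round(s["opening"],4))
E
python3 - <<'E'
from h import *
print(knobtop()); st()
r.grab(40); st()
p=np.array(r.read_state()["position"]); r.movel([p[0],p[1],.1215],rate=.03); st(); print(knobtop())
E
```

```text
[0.6383 0.1475 0.1294]
t 7.75 p [0.6386 0.148  0.117 ] F [-0.2  1.3 -6.7] op 0.0196
t 8.22 p [0.6411 0.1473 0.1195] F [-0.2  0.5  0.5] op 0.0007
t 8.5 p [0.6416 0.1472 0.1221] F [0.6 0.1 0.6] op 0.0003
[0.6355 0.1443 0.1235]
```

Run:
```python
from h import *
im=r.get_image("wrist"); save(im,"w3"); print(r.read_state()["eef_rot"])
p=np.array(r.read_state()["position"]);print(-np.array(im["R"]).T@np.array(im["t"])-p)
tips=[]
K=np.array([[im["fx"],0,im["cx"]],[0,im["fy"],im["cy"]],[0,0,1.]])
for z in (0,-.019,.019):
    X=p+[0,0,z]; q=cv2.projectPoints(X.reshape(1,3),cv2.Rodrigues(np.array(im["R"]))[0],np.array(im["t"],float),K,np.array(im["distortion"],float))[0]; print(z,q.ravel())
```

```text
[[-5.22210550e-01 -8.52816578e-01  1.61453810e-04]
 [-8.52816590e-01  5.22210555e-01 -1.21169748e-05]
 [-7.39793270e-05 -1.44018100e-04 -9.99999987e-01]]
[-0.03730202 -0.06085436  0.19058258]
0 [322.43526356 282.7226457 ]
-0.019 [322.43808597 270.51777201]
0.019 [322.43187483 297.35958792]
```

View pics/w3.png

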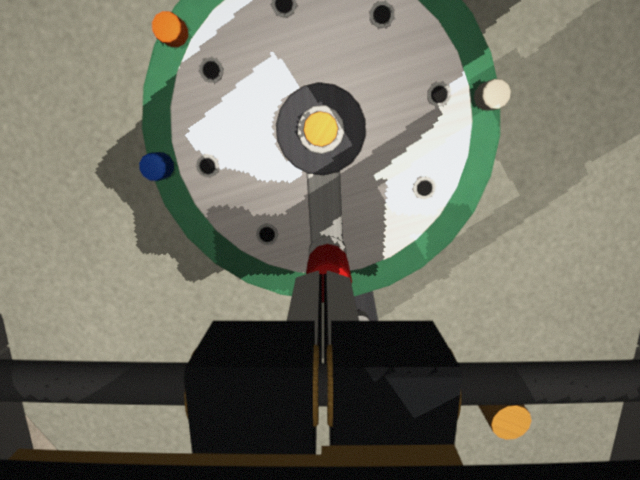

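The fingers closed empty in front of the knob, whose top is near px (328,262); the stub is at (320,129). So the grasp was too far outward. I'll compute the relative positions from this view.

Run:
```python
from h import *
r.gripper_open()
p=np.array(r.read_state()["position"]); r.movel([p[0],p[1],.19],rate=.15); st()
im=r.get_image("wrist"); save(im,"w4")
hsv=cv2.cvtColor(im["color"],cv2.COLOR_RGB2HSV)
print(blobs(im,(0,120,40),(8,255,255),100)); print(knobtop())
m=cv2.inRange(hsv,np.array((18,120,80)),np.array((32,255,255))); n,l,s,c=cv2.connectedComponentsWithStats(m); print([(c[i],s[i],ray(im,[c[i]],.101)[0]) for i in range(1,n) if s[i][4]>200])
b=blobs(im,(0,120,40),(8,255,255),100)[0][0]; k=ray(im,[b],.124)[0]; print(k,np.median(im["z_map"][int(b[1])-5:int(b[1])+5,int(b[0])-5:int(b[0])+5]))
print(r.read_state()["position"], -np.array(im["R"]).T@np.array(im["t"]))
```

```text
t 10.66 p [0.6407 0.1472 0.1895] F [-0.3 -1.1 -0.4] op 0.0938
[([325.6, 242.6], [309, 221, 34, 42, 1028])]
[0.6378 0.1475 0.1237]
[(array([319.94379845, 131.2751938 ]), array([307, 119,  26,  26, 516], dtype=int32), array([0.60269616, 0.08243546, 0.101     ]))]
[0.63678082 0.14522839 0.124     ] 0.26458973
[0.63988264 0.14710183 0.18807067] [0.60344798 0.0863615  0.37991724]
```

View pics/w4.png

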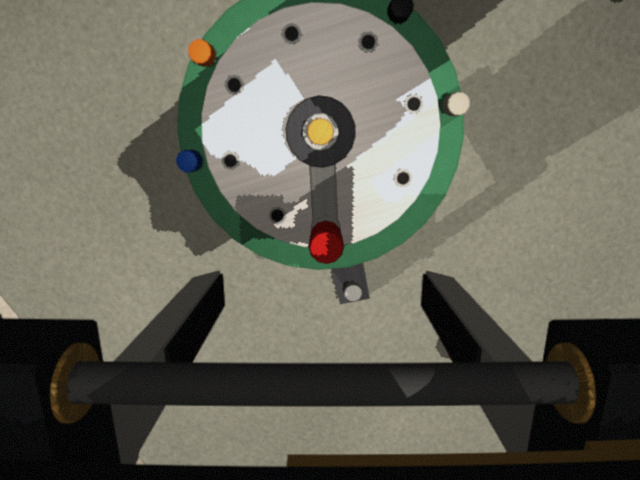

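The knob is on the tool axis horizontally, so height is the suspect. I'll measure where the fingertips really are using the wrist depth map.

Run:
```python
from h import *
im=r.get_image("wrist"); s=r.read_state(); print(s["position"],im["fx"])
K=np.array([[im["fx"],0,im["cx"]],[0,im["fy"],im["cy"]],[0,0,1.]])
v,u=np.mgrid[265:420:1,100:560:1]; v=v.ravel();u=u.ravel(); zm=im["z_map"][v,u]; ok=zm>0; v,u,zm=v[ok],u[ok],zm[ok]
p=cv2.undistortPoints(np.c_[u,v].astype(float).reshape(-1,1,2),K,np.array(im["distortion"],float)).reshape(-1,2)
X=(np.c_[p*zm[:,None],zm]-np.array(im["t"]))@np.array(im["R"])
T=(X-s["position"])@np.array(s["eef_rot"])
f=T[:,2]<.05
for (a,b) in ((222,278),(215,290),(200,320),(190,345),(424,278),(432,290)):
    i=np.argmin((u-a)**2+(v-b)**2); print(a,b,T[i].round(4),zm[i])
g=f&(abs(T[:,1])<.062)&(abs(T[:,1])>.04); print("tip range tool z",np.percentile(T[g],[0,1,50,99,100],axis=0).round(4))
```

```text
[0.63983821 0.14712368 0.18795389] 402.1270544044441
222 278 [ 0.0076 -0.0467 -0.0137] 0.18697998
215 290 [ 0.0062 -0.0471 -0.0253] 0.1760623
200 320 [ 0.0034 -0.0468 -0.0495] 0.15325308
190 345 [-0.0005 -0.0472 -0.0616] 0.14246014
424 278 [ 0.0081  0.0471 -0.0153] 0.18534623
432 290 [ 0.0079  0.047  -0.0297] 0.17136429
tip range tool z [[-0.0091 -0.0597 -0.1277]
 [-0.0069 -0.0582 -0.1266]
 [ 0.0101  0.0432 -0.0719]
 [ 0.0318  0.0585 -0.0142]
 [ 0.0346  0.0598 -0.0099]]
```

The depth map shows the real fingertips at about tool z = -0.010, so they are roughly 29 mm short of the stated +0.019. The first grasp held only the knob's top edge. I'll regrasp with the TCP about 28 mm lower, using a guarded descent.

Run:
```python
from h import *
k=np.array([.639,.1472]); a=np.degrees(np.arctan2(*(k-C)[::-1])); print(a)
r.movel([*k,.12],R(a+90),rate=.1); 
print(r.movel([*k,.082],rate=.05,contact_N=8)); st("down")
r.grab(30); st("grab")
p=np.array(r.read_state()["position"]); r.movel([p[0],p[1],p[2]+.010],rate=.03); st("lift"); r.sleep(.2); st(); print(knobtop())
im=r.get_image("wrist"); save(im,"w5")
```

```text
59.062830834701664
False
down t 12.57 p [0.6393 0.1472 0.0823] F [-1.   0.1 -0.5] op 0.0941
grab t 13.65 p [0.6384 0.1475 0.082 ] F [-1.8  1.6  1.9] op 0.0236
lift t 14.13 p [0.6382 0.1475 0.0914] F [ 1.6  1.4 -7.3] op 0.0234
t 14.33 p [0.6382 0.1475 0.0916] F [ 1.9  1.5 -7.8] op 0.0232
[0.638  0.1474 0.1332]
```

View pics/w5.png

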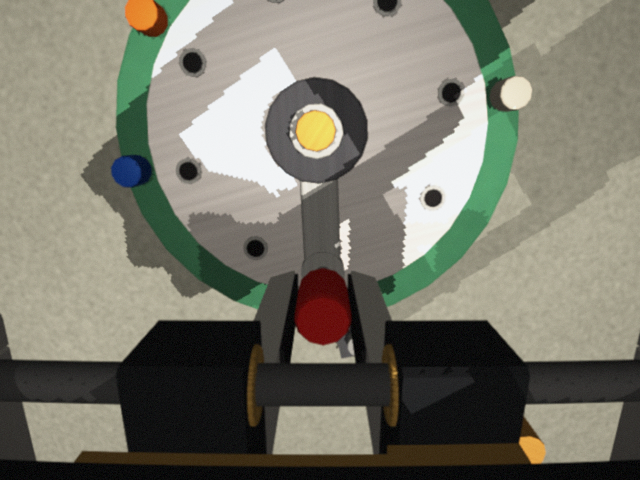

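The grip is good: opening 23.4 mm, knob up 9.5 mm and about 8 N of spring load. I'll swing clockwise with the hand turning, stop about 6° short of the estimated hole, and lower gently.

Run:
```python
from h import *
p=np.array(r.read_state()["position"]); a0=np.degrees(np.arctan2(*(p[:2]-C)[::-1])); z=.0925
for a in np.linspace(a0,-53,9)[1:]:
    r.movel(pol(a,z),R(a+90),rate=.08)
    s=r.read_state(); print(round(a,1),np.round(s["position"],4),np.round(s["contact_force"],1),round(s["opening"],4))
print(knobtop()); st()
print(r.movel(pol(-53,.081),rate=.015,contact_N=5)); st("low"); print(knobtop())
```

```text
45.6 [0.6532 0.1368 0.0921] [ 0.5 -0.6 -7.8] 0.0235
31.5 [0.665  0.1227 0.0925] [ 1.1 -0.4 -7.7] 0.0232
17.4 [0.6729 0.106  0.0927] [ 2.3 -1.  -7.2] 0.0237
3.3 [0.6764 0.0879 0.0929] [ 3.6 -1.5 -7.4] 0.0232
-10.7 [0.6752 0.0693 0.0929] [ 4.6 -1.7 -7. ] 0.0236
-24.8 [0.6693 0.0517 0.0927] [ 3.8 -3.5 -6. ] 0.0232
-38.9 [0.6593 0.0361 0.0925] [ 2.7 -4.8 -8.2] 0.0233
-53.0 [0.6457 0.0236 0.0923] [ 1.7 -3.6 -7.6] 0.0232
[0.6458 0.0215 0.134 ]
t 17.61 p [0.6457 0.0236 0.0922] F [ 0.6 -3.6 -7.2] op 0.0233
True
low t 18.29 p [0.6458 0.0232 0.0818] F [-0.4  0.3  5.9] op 0.0235
[0.6458 0.0214 0.1237]
```

Run:
```python
from h import *
r.grab(3); st("soft")
z=np.array(r.read_state()["position"])[2]
for a in np.arange(-53.6,-67,-.6):
    t=np.array([-np.sin(np.radians(a)),np.cos(np.radians(a)),0])
    r.movel(pol(a,.082),R(a+90),rate=.01,contact_N=9)
    s=r.read_state(); F=np.array(s["contact_force"]); k=knobtop()
    print(round(a,1),round(s["time_s"],1),"Ft",round(F@t,1),"F",F.round(1),"op",round(s["opening"],4),k)
    if k[2]<.119 or abs(F@t)>9: break
```

```text
soft t 18.56 p [0.6459 0.0228 0.0806] F [1.6 2.1 3.2] op 0.0241
-53.6 19.1 Ft 3.3 F [ 2.8  1.9 -3. ] op 0.0241 [0.645  0.0213 0.1238]
-54.2 19.4 Ft 1.6 F [ 2.1 -0.2 -3.5] op 0.024 [0.6443 0.0205 0.1238]
-54.8 19.7 Ft 0.7 F [ 0.4  0.7 -4.2] op 0.024 [0.6439 0.0201 0.1238]
-55.4 20.0 Ft 2.3 F [ 1.1  2.5 -4.2] op 0.0238 [0.6438 0.0201 0.1238]
-56.0 20.3 Ft 3.0 F [ 1.5  3.3 -5. ] op 0.0234 [0.6435 0.02   0.1238]
-56.6 20.6 Ft 2.9 F [ 1.2  3.4 -4.2] op 0.0239 [0.6427 0.0195 0.1238]
-57.2 20.9 Ft 2.8 F [ 1.5  3.  -3.1] op 0.0238 [0.6418 0.019  0.1235]
-57.8 21.2 Ft 2.3 F [ 1.6  1.8 -3.1] op 0.0236 [0.6408 0.0179 0.1148]
```

The knob dropped 9 mm at -57.8°, so the pin is home. I'll release, retreat and verify.

Run:
```python
from h import *
r.gripper_open(); st("open")
p=np.array(r.read_state()["position"]); r.movel([p[0],p[1],.2],rate=.12); st()
im=r.get_image("wrist"); save(im,"w6"); print(knobtop())
b=[x for x in blobs(im,(6,150,80),(18,255,255),60)]; print([(x[0],ray(im,[x[0]],.06)[0].round(4)) for x in b])
```

```text
open t 22.41 p [0.6409 0.0203 0.082 ] F [ 0.8  0.5 -0.2] op 0.0938
t 23.54 p [0.6401 0.0203 0.1987] F [ 0.2  0.  -0. ] op 0.0942
[0.6409 0.018  0.1149]
[([325.9, 133.9], array([0.6028, 0.0827, 0.06  ])), ([309.9, 262.7], array([ 0.6484, -0.0151,  0.06  ]))]
```

View pics/w6.png

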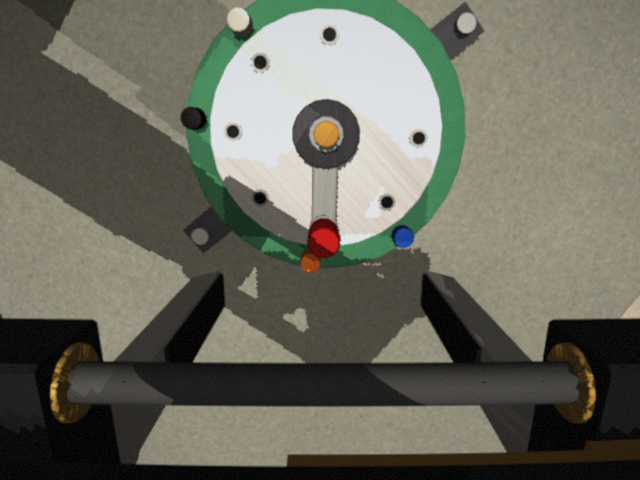

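The knob at px (323,238) stands beside the orange button at (310,263), 9 mm below its resting height. The hand is clear of everything.

```bash
python3 -c "
from cell import r
print(r.finish_job())"
```

```text
the job is handed in; nothing more can be done
None
```

The dividing unit is set to the orange station: the knob stands 9 mm below its resting height beside the orange button, the hand is clear, and the job was handed in (no verdict came back). The first grasp slipped because the fingertips sit about 29 mm higher than the stated tool frame; I regrasped lower.

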